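# Interlock the last U-section rail onto the bundle

### The job

Lift the aluminium U-section rail straight up out of the two open-topped brackets of the saddle stand, both ends together. Turn it over, and lower it gently, open side down, across the two rails lying open side up in the blue-notched cradle, so that their two neighbouring flanges are both inside it and its own flanges stand inside their channels: fully home, ends in line with theirs. Leave the two lower rails in their notches, and do not disturb the caliper or the vial.

Things in the scene. Friction and masses are not known exactly. Their poses are not given: they have to be found in the camera images.
- loose_rail: aluminium U-section rail to be stacked: 130 mm long, 44 wide, 30 high, web and flanges 4 thick, 36 between the flanges; about 0.17 kg. Origin at the centre of this 130x44x30 envelope (half-way up, in the air between the flanges). x along its length, y across from flange to flange, z out of its open side: up at the start. It can stand on a sawn end.
- lower_rail_1: identical rail lying open side up in the cradle's notch at its +y side, free to shift 0.75 mm either way, not fastened. Origin and axes as for loose_rail; its centre is 33 mm above the bench.
- lower_rail_2: identical rail lying open side up in the cradle's notch at its -y side, likewise loose. The two neighbouring flanges of the lower rails measure about 33 mm over their far sides (31.5 to 34.5), 25 mm between; the turned-over rail goes over both with about 1.5 mm to spare on each side.
- stand: fixed saddle stand: grey base plate 150x78x6 mm with two dark open-topped U brackets 106 mm apart along its x axis, each 14 mm long in x and 47 mm wide inside; seats 26 mm above the bench, cheeks up to 46 mm. The rail lies in both along the stand's x axis, its middle free over 92 mm. Origin at the centre of its underside, z up.
- cradle: fixed bundling cradle: wooden board 124x147x8 mm, two blue notched bearers across it (along its y), 84 mm apart in x. Notches 45.5 mm wide, floors 18 mm above the bench, centred at y = +-34.5 mm; lands 8 mm high beside them, the middle one 23.5 mm wide. The rails lie along the cradle's x. Origin at the centre of its underside, z up.
- caliper: caliper lying flat on the bench beyond the work, 61 x 210 x 12 mm, a bystander; origin on its underside
- vial_1: small glass vial with black cap, 22 mm across, 48 mm high, a bystander; origin at the centre of its underside
- bundle_seat (a point): point fixed on the cradle where the loose rail's centre comes to be when home, 37 mm above the bench, half-way between the lower rails; axes as the cradle's. Seated, the rail's flange tips stand on the lower rails' webs and its web lies on their flanges, its top 52 mm above the bench. On each side of it about 30 mm of lower channel stays free for a finger.
Not all that is in view belongs to the job. What is shaped like the lower_rail_1 but green is not meant.

How it is judged:
By the outcome, as a careful person would: the job done as asked, in the order asked, and still so for the second after the job is handed in, with the robot touching nothing.
It also fails if it takes over 61 s, if anything falls off the work surface, if the arm or the gripper's body presses on something with over 40 N, if the wrist force passes 120 N, or if a joint passes its speed limit or range.

### The arm

A 6-joint arm with a two-finger parallel gripper is mounted at the origin on a cart in front of the work surface, level with it; the furniture and walls round the work are solid. World frame = base frame: x ahead of the robot, y to its left, z up, the work surface at z = 0. Lengths are in m, angles in rad, forces in N, time in s.
With the tool pointing down it reaches from about 0.25 to 0.775 m from the base axis. Payload 4 kg.
Tool frame: the origin (TCP) lies at the centre of the arm's flange, where the gripper is bolted on; the fingertips stand 199 mm ahead of it and the grasp point (between the pads) lies 180 mm ahead of it; z points along the fingers, y is the line along which they close (so a half turn about z gives the same grasp; the last joint's range is limited). The gripper opens to 94 mm and grips with 3 to 60 N. Pads are 16 mm wide; open, the fingers measure 119 mm over their backs; the gripper's body (75 mm by 177 mm) begins 78 mm behind the grasp point.
Start: joints at [1.174, 0.087, 1.371, -0, 1.684, -0.103], TCP at [0.159, 0.526, 0.405] pointing down, gripper open.
Joint ranges: [-3.1, 3.1], [-0.76, 2.03], [0.27, 2.55], [-1.08, 4.22], [0.17, 2.65], [-2.57, 2.57]. Speed limits (rad/s): [2.79, 2.79, 3.14, 3.14, 3.14, 3.14].

### API

Orientations are given as [roll, pitch, yaw] about the fixed x, y, z axes, in that order (R = Rz(yaw) Ry(pitch) Rx(roll)).
In Python, from bench import robot, eyes, models gives the robot as it stands.
- The arm moves only by the tool step_arm, never from a script. Its argument "commands" is a list that holds one entry, the list of rows, each a list of 7 numbers: the shift along the tool's x, y, z in mm, then the turn, a rotation vector about the tool's x, y, z in rad, then the finger opening in mm, from 0 to 94. In form: [[[tx, ty, tz, wx, wy, wz, gripper], ...]]. A call has 1 to 20 rows; each row shifts and turns the commanded pose from where the row before left it, along the tool's axes as they then stand; what a row does not reach is not made up. A row lasts 1/8 s, in which the tool goes at most 62.5 mm and 10.7 degrees, less where a joint would pass 70% of its speed; a pose out of reach is approached as far as the arm can. A call is refused whole if a number of a shift passes 62.5 or a number of a turn 0.188, either way. A call with a gripper value outside its range is refused whole. The fingers move at their own pace and stop on an object; the grip force is fixed at half the most. Time passes only in rows, so rows that do not move let the fingers close. It gives the time, the measured TCP pose, the force, the opening and the grip force at its end, in the units of the state.
- robot.get_obs(): the state, without advancing time (a new reading comes with each control period).
- eyes.snapshot(name): name is "side" or "top"; returns a dict with "color" (420x560x3 uint8, red, green, blue), "camera_matrix" (3x3 intrinsics, pixels), "D" ([k1, k2, p1, p2, k3] as OpenCV has them; the pictures are not rectified), "eye" and "rotation" of the camera in the world. Camera axes: x right, y up, looking along -z (the intrinsics and any distortion apply to the point x, -y, -z); pixel columns grow to the right and rows downward; lengths in m; the calibration is good to about 2 mm. A picture is of the moment at which its call begins. There is no depth.
- robot.close_job(): hands the job in; it is judged then, once.
Trained networks look in a picture, given as the dict that the camera call returned (one of the last four; its "shot" number tells which), for a name from the list of things; names that differ only in an ending like _2 or _b are one class to them, and where a whole thing is asked for, a point or a joint stands for the part that bears it (a point fixed in the world has none). Each returns a list of dicts, best first, with "confidence" (0 to 1); they miss things now and then, are a little off and sometimes report something else, mostly with a low value. They report only what shows in the picture. A call takes as long as a camera call. They do not tell look-alikes from the thing itself.
- models.masks_of(picture, query): "mask" (420x560 bool, what is visible of it) and "xy" ([column, row] in pixels, amid what is visible of it).
- models.tip_of(picture, query): "xy" ([column, row] in pixels: a listed point, or the origin of a listed thing).
The state is a dict: "time": time; "joint_positions": joint angles; "qvel": joint speeds; "joint_torque": joint torques, N m; "tool_pos": TCP position; "ee_rot": TCP orientation; "wrist_force": force on the tool from outside, world axes, zero at the start; "wrist_torque": the same for the moment, N m; "width": finger opening in m; "finger_force": force on a finger pad.
Only numpy, scipy, OpenCV 4.12 (cv2) and the standard library are available. Lean on these libraries where they do the work, as an engineer would, in place of code of your own. Each camera call takes 0.05 s, during which the arm holds its last target. There are 200 camera calls.

## Working session

There is one attempt and no reset: what is moved stays moved. The work goes in short steps, Python scripts to look and compute and a tool call to move; the robot and the scene stay as the last step left them, time stands still between calls to the robot, and variables do not carry over. Pictures are saved under pics/ and viewed, at most 12 in all, crops included, and the job is handed in when it is done.

Besides the shell and the picture viewer there is one more tool, called after "Emit:" as name(argument=value, ...), one argument or row to a line, values as JSON. step_arm: Moves the arm, as the interface text tells. Its arguments: {"type":"object","properties":{"commands":{"type":"array"}},"required":["commands"]}

```bash
mkdir -p pics; ls; python3 - <<'E'
from bench import robot, eyes, models
import cv2
o=robot.get_obs(); print({k:o[k] for k in('time','tool_pos','ee_rot','width')})
for n in('side','top'):
    p=eyes.snapshot(n); cv2.imwrite(f'pics/{n}0.png',p['color'][:,:,::-1])
    print(n,p['camera_matrix'],p['D'],p['eye'],p['rotation'])
    for q in('loose_rail','lower_rail_1','stand','cradle','bundle_seat','caliper','vial_1'):
        print(q,[(round(d['confidence'],2),[round(float(v)) for v in d['xy']]) for d in models.tip_of(p,q)],[(round(d['confidence'],2),[round(float(v)) for v in d['xy']],int(d['mask'].sum())) for d in models.masks_of(p,q)] if q!='bundle_seat' else '')
E
```

```text
pics
{'time': 0.0, 'tool_pos': array([0.15922489, 0.52632444, 0.40351247]), 'ee_rot': array([-3.13942722e+00, -2.15055029e-04,  2.84779762e+00]), 'width': 0.09416880074320165}
side [[455.56809833   0.         281.14891187]
 [  0.         455.56809833 204.54850667]
 [  0.           0.           1.        ]] [0.00872661 0.         0.         0.         0.        ] [0.43698687 0.80840372 0.65770188] [ 0.90126629 -0.0166796  -2.84691494]
loose_rail [(0.7, [356, 153])] [(0.88, [353, 156], 732), (0.31, [303, 257], 1097)]
lower_rail_1 [(0.8, [304, 255]), (0.68, [336, 270]), (0.63, [312, 352])] [(0.88, [306, 256], 1125), (0.76, [321, 367], 1558), (0.74, [334, 275], 1454)]
stand [(0.86, [355, 166])] [(0.7, [357, 171], 703)]
cradle [(0.83, [319, 276])] [(0.72, [340, 290], 1178)]
bundle_seat [(0.87, [323, 264])] 
caliper [(0.98, [248, 190]), (0.7, [304, 257])] [(0.84, [258, 183], 540)]
vial_1 [] []
top [[412.82917252   0.         271.89159587]
 [  0.         412.82917252 208.64990907]
 [  0.           0.           1.        ]] [-0.00466729  0.          0.          0.          0.        ] [0.54467425 0.09235082 1.10951907] [ 0.09410414 -0.01331094 -1.57013965]
loose_rail [(0.63, [379, 252])] [(0.55, [382, 253], 834)]
lower_rail_1 [(0.98, [154, 263]), (0.71, [228, 239]), (0.61, [222, 264])] [(0.95, [227, 239], 884), (0.67, [158, 263], 907), (0.64, [221, 264], 872)]
stand [(0.77, [375, 254])] [(0.87, [367, 258], 570), (0.29, [221, 266], 912)]
cradle [(0.84, [226, 252])] [(0.85, [224, 250], 1000), (0.26, [156, 210], 70)]
bundle_seat [(0.96, [228, 253]), (0.49, [229, 252])] 
caliper [(0.67, [303, 168])] [(0.93, [315, 176], 686)]
vial_1 [(0.67, [159, 210])] [(0.56, [159, 207], 70), (0.52, [315, 175], 785)]
```

View pics/side0.png

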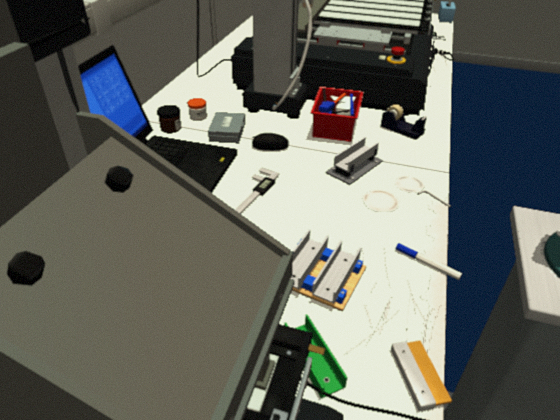

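View pics/top0.png

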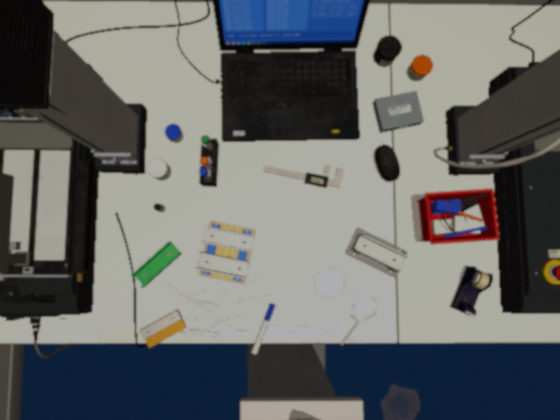

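Candidates: the rail in the saddle stand is at top (378,252) / side (356,155). The two lower rails in the cradle are at top (227,252) / side (320,265). The green look-alike is at top (158,263) / side (325,355). The white/orange block is at top (163,328). I choose the one in the stand. Next is a close crop composite.

```bash
python3 - <<'E'
import cv2, numpy as np
s=cv2.imread('pics/side0.png');t=cv2.imread('pics/top0.png')
def c(im,x,y,w=80,h=60): return cv2.resize(im[y:y+h,x:x+w],(400,300),interpolation=cv2.INTER_CUBIC)
cv2.imwrite('pics/crop0.png',np.vstack([np.hstack([c(t,187,222),c(t,337,222)]),np.hstack([c(s,290,220,120,90),c(s,316,125)])]))
E
```

```text
(no output)
```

View pics/crop0.png

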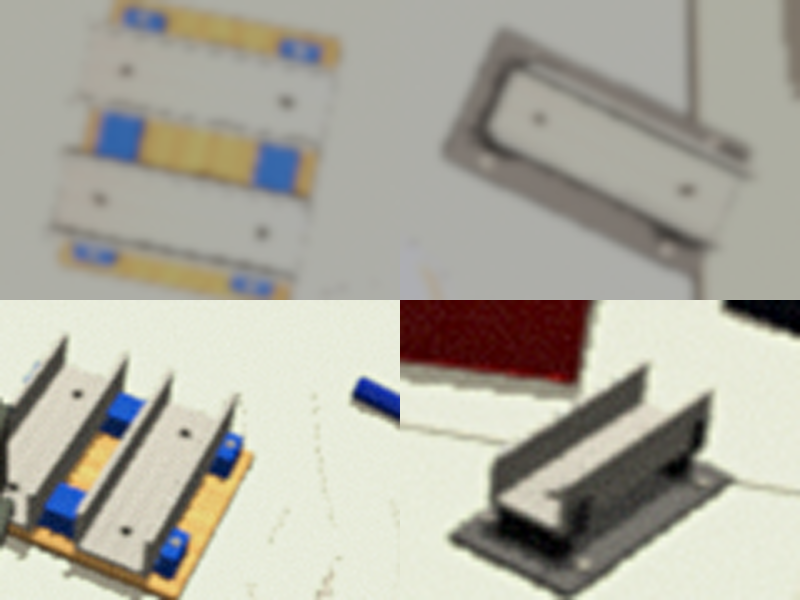

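The crops show the plain aluminium rail in the dark stand (top 378,252) and the two lower rails between blue notches (top 227,252). The choice holds. Next I'll write a helper that fits edge-model poses in both cameras.

```bash
cat > h.py <<'E'
import numpy as np, cv2
from scipy.spatial.transform import Rotation as R
from scipy.optimize import minimize
def project(p,P):
    Rc=R.from_euler('xyz',p['rotation']).as_matrix() if np.size(p['rotation'])==3 else np.array(p['rotation'])
    c=(np.atleast_2d(P)-p['eye'])@Rc; c=c*[1,-1,-1]
    return cv2.projectPoints(c,np.zeros(3),np.zeros(3),np.array(p['camera_matrix']),np.array(p['D'],float))[0][:,0]
def unproject(p,uv,z):
    Rc=R.from_euler('xyz',p['rotation']).as_matrix()
    n=cv2.undistortPoints(np.array([[uv]],float),np.array(p['camera_matrix']),np.array(p['D'],float))[0,0]
    d=Rc@np.array([n[0],-n[1],-1]); return p['eye']+d*(z-p['eye'][2])/d[2]
def rect(lx,ly,z,cx=0,cy=0):
    c=[(cx+a*lx/2,cy+b*ly/2,z) for a,b in((1,1),(-1,1),(-1,-1),(1,-1))]
    return [(c[i],c[(i+1)%4]) for i in range(4)]
def sample(segs):
    return np.concatenate([np.linspace(a,b,60)[2:-2] for a,b in segs])/1000.
STAND=sample(rect(150,78,6)+rect(130,44,56))
def rail(z,cy,cx=0): return rect(130,44,z,cx,cy)
CRADLE=sample(rect(124,147,8)+rail(48,34.5)+rail(48,-34.5))
def grad(img,s):
    g=cv2.GaussianBlur(img.astype(np.float32),(0,0),s)
    gx=np.stack([cv2.Sobel(g[...,k],cv2.CV_32F,1,0) for k in range(3)]);gy=np.stack([cv2.Sobel(g[...,k],cv2.CV_32F,0,1) for k in range(3)])
    return np.sqrt((gx**2+gy**2).sum(0))
def score(gs,ps,pts):
    t=0
    for g,p in zip(gs,ps):
        uv=project(p,pts).astype(np.float32)
        v=cv2.remap(g,uv[:,0].reshape(-1,1),uv[:,1].reshape(-1,1),cv2.INTER_CUBIC)
        t+=np.sqrt(np.abs(v)).mean()
    return t
def fit(ps,model,x0):
    x=np.array(x0,float)
    for s in(2.5,1.5,0.8):
        gs=[grad(p['color'],s) for p in ps]
        def f(v):
            c,sn=np.cos(v[2]),np.sin(v[2])
            return -score(gs,ps,model@np.array([[c,sn,0],[-sn,c,0],[0,0,1]])+[v[0],v[1],0])
        r=minimize(f,x,method='Nelder-Mead',options=dict(initial_simplex=x+np.array([[0,0,0],[.006,0,0],[0,.006,0],[0,0,.06]])*s/2.5,xatol=1e-5,fatol=1e-4))
        x=r.x
    return x,-r.fun
E
python3 - <<'E'
from h import *; from bench import eyes
t=eyes.snapshot('top');s=eyes.snapshot('side')
a=unproject(t,(378,252),.04);b=unproject(t,(227,252),.04)
print(a,b)
# rail yaw from px: left (85,18)->right(340,70) in crop
e0=unproject(t,(187+85/5,222+18/5),.048);e1=unproject(t,(187+340/5,222+70/5),.048);yb=np.arctan2(*(e0-e1)[[1,0]])
e0=unproject(t,(337+495/5-80,222+110/5),.056);e1=unproject(t,(337+700/5-80,222+215/5),.056)
ya=np.arctan2(*(e0-e1)[[1,0]]);print(ya,yb)
for nm,m,x0 in(('stand',STAND,(a[0],a[1],ya)),('cradle',CRADLE,(b[0],b[1],yb))):
    for ps in([t],[s],[t,s]): print(nm,len(ps),*fit(ps,m,x0))
E
```

```text
[ 0.53353275 -0.19638175  0.04      ] [0.53335957 0.19364402 0.04      ]
1.0968473966018275 1.3711240385441095
stand 1 [ 0.53428721 -0.19871382  1.12510187] 12.950281143188477
stand 1 [ 0.53341364 -0.19307173  1.13415151] 20.934200286865234
stand 2 [ 0.53342294 -0.19660945  1.12817054] 32.18146514892578
cradle 1 [0.53301067 0.19761531 1.37160665] 9.826790809631348
cradle 1 [0.5365913  0.22085498 1.37463775] 14.640128135681152
cradle 2 [0.53302785 0.20247158 1.37298575] 24.255756378173828
```

```bash
cat >> h.py <<'E'
def G(pos,yaw,tilt):
    """grasp pose: tool x along angle yaw, tilted by tilt about tool y (z' towards +x for tilt>0)"""
    return np.array(pos,float), R.from_euler('z',yaw)*R.from_euler('x',np.pi)*R.from_euler('y',tilt)
def cur(o): 
    r=R.from_euler('xyz',o['ee_rot']); return np.array(o['tool_pos'])+r.apply([0,0,.18]), r
def rows(g0,g1,n,w):
    (p0,r0),(p1,r1)=g0,g1; rv=(r0.inv()*r1).as_rotvec(); out=[]
    T=lambda k:(p0+(p1-p0)*k/n-(r0*R.from_rotvec(rv*k/n)).apply([0,0,.18]), r0*R.from_rotvec(rv*k/n))
    for k in range(n):
        (a,ra),(b,rb)=T(k),T(k+1)
        out.append([round(float(v),1) for v in ra.inv().apply(b-a)*1000]+[round(float(v),3) for v in (ra.inv()*rb).as_rotvec()]+[w])
    print(str(out).replace(' ',''))
def state(o,ref=None):
    p,r=cur(o); print('t',o['time'],'grasp',p.round(4),'xyz',r.as_euler('xyz').round(4),'toolx',r.apply([1,0,0]).round(3),'z',r.apply([0,0,1]).round(3)); print('q',np.round(o['joint_positions'],3),'F',np.round(o['wrist_force'],2),'w',round(o['width'],4))
E
python3 - <<'E'
from h import *; from bench import robot
o=robot.get_obs(); state(o)
rows(cur(o),G((.5335,-.197,.16),1.128,-np.pi/4),18,94)
E
```

```text
t 1.5 grasp [0.1593 0.5264 0.2247] xyz [ 3.1415 -0.      2.8478] toolx [-0.957  0.29   0.   ] z [ 0.  0. -1.]
q [ 1.174  0.087  1.371  0.     1.684 -0.103] F [-0.07  0.14  0.23] w 0.094
[[-26.1,-25.5,3.8,0.037,-0.032,0.09,94],[-28.7,-22.3,6.0,0.037,-0.032,0.09,94],[-31.0,-18.9,8.2,0.037,-0.032,0.09,94],[-32.8,-15.2,10.3,0.037,-0.032,0.09,94],[-34.3,-11.3,12.3,0.037,-0.032,0.09,94],[-35.3,-7.2,14.2,0.037,-0.032,0.09,94],[-35.9,-2.9,16.0,0.037,-0.032,0.09,94],[-36.1,1.5,17.6,0.037,-0.032,0.09,94],[-35.8,5.9,19.0,0.037,-0.032,0.09,94],[-35.1,10.3,20.3,0.037,-0.032,0.09,94],[-33.9,14.7,21.4,0.037,-0.032,0.09,94],[-32.4,19.0,22.3,0.037,-0.032,0.09,94],[-30.4,23.1,22.9,0.037,-0.032,0.09,94],[-28.0,27.1,23.4,0.037,-0.032,0.09,94],[-25.3,30.9,23.6,0.037,-0.032,0.09,94],[-22.2,34.4,23.6,0.037,-0.032,0.09,94],[-18.8,37.6,23.3,0.037,-0.032,0.09,94],[-15.2,40.4,22.8,0.037,-0.032,0.09,94]]
```

Emit:
step_arm(
  commands=[
    [[-26.1,-25.5,3.8,0.037,-0.032,0.09,94],[-28.7,-22.3,6.0,0.037,-0.032,0.09,94],[-31.0,-18.9,8.2,0.037,-0.032,0.09,94],[-32.8,-15.2,10.3,0.037,-0.032,0.09,94],[-34.3,-11.3,12.3,0.037,-0.032,0.09,94],[-35.3,-7.2,14.2,0.037,-0.032,0.09,94],[-35.9,-2.9,16.0,0.037,-0.032,0.09,94],[-36.1,1.5,17.6,0.037,-0.032,0.09,94],[-35.8,5.9,19.0,0.037,-0.032,0.09,94],[-35.1,10.3,20.3,0.037,-0.032,0.09,94],[-33.9,14.7,21.4,0.037,-0.032,0.09,94],[-32.4,19.0,22.3,0.037,-0.032,0.09,94],[-30.4,23.1,22.9,0.037,-0.032,0.09,94],[-28.0,27.1,23.4,0.037,-0.032,0.09,94],[-25.3,30.9,23.6,0.037,-0.032,0.09,94],[-22.2,34.4,23.6,0.037,-0.032,0.09,94],[-18.8,37.6,23.3,0.037,-0.032,0.09,94],[-15.2,40.4,22.8,0.037,-0.032,0.09,94],[0,0,0,0,0,0,94]],
  ],
)

```text
time: 3.88
tool_pos: [0.5899, -0.0836, 0.2841]
ee_rot: [-3.139, 0.781, 1.129]
wrist_force: [-1.3, 0.7, -0.9]
width: 0.0942
finger_force: 0.0
```

```bash
python3 - <<'E'
from h import *; from bench import robot,eyes
o=robot.get_obs(); state(o)
t=eyes.snapshot('top');s=eyes.snapshot('side')
cv2.imwrite('pics/a1.png',np.hstack([cv2.resize(p['color'][100:400,200:500,::-1],(400,400)) for p in(t,s)]))
for ps in([t],[s],[t,s]): print(*fit(ps,CRADLE,(.533,.198,1.372)))
for ps in([t],[s],[t,s]): print(*fit(ps,STAND,(.533,-.197,1.128)))
E
```

```text
t 3.875 grasp [ 0.5353 -0.198   0.1563] xyz [-3.1393  0.7814  1.1287] toolx [ 0.304  0.642 -0.704] z [-0.303 -0.636 -0.71 ]
q [-0.069  0.357  1.379 -0.723  1.709  0.384] F [-1.27  0.69 -0.88] w 0.0942
[0.53353858 0.19356255 1.5113589 ] 10.381921768188477
[0.53793318 0.22549222 1.38805251] 14.723522186279297
[0.53338356 0.20153862 1.38069459] 25.20169448852539
[ 0.54191754 -0.2079394   0.86751846] 13.119308471679688
[ 0.53285486 -0.19419319  1.13266367] 20.724750518798828
[ 0.53312632 -0.19598491  1.13990337] 31.5426025390625
```

View pics/a1.png

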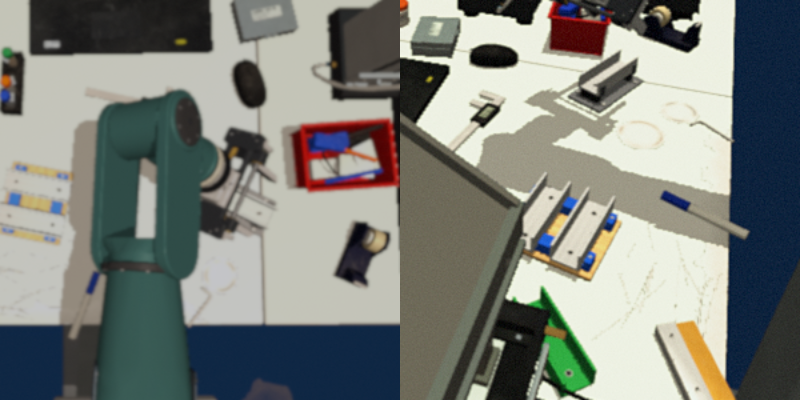

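```bash
python3 - <<'E'
from h import *; from bench import robot,eyes
o=robot.get_obs(); state(o)
rows(cur(o),G((.5335,-.197,.041),1.13,-np.pi/4),6,94)
t=cv2.imread('pics/top0.png')[:,:,::-1]; s=cv2.imread('pics/side0.png')
p=eyes.snapshot('top'); p0=dict(p,color=t); q=eyes.snapshot('side')
print(fit([p0],CRADLE,(.533,.198,1.372)))
# overlay of the stand & cradle models
def ov(p,ms):
    im=cv2.resize(np.ascontiguousarray(p['color'][:,:,::-1]),None,fx=4,fy=4,interpolation=cv2.INTER_CUBIC)
    for m,v in ms:
        c,sn=np.cos(v[2]),np.sin(v[2])
        for u in project(p,m@np.array([[c,sn,0],[-sn,c,0],[0,0,1]])+[v[0],v[1],0]): cv2.circle(im,tuple(int(x) for x in (u+.5)*4),0,(0,0,255),2)
    return im
ms=[(STAND,(.5335,-.197,1.13)),(CRADLE,(.533,.198,1.372))]
a=ov(p0,ms);b=ov(q,ms)
cv2.imwrite('pics/ov.png',np.vstack([np.hstack([a[880:1180,720:1120],a[880:1180,1320:1720]]),np.hstack([b[920:1220,1130:1530],b[520:820,1240:1640]])]))
E
```

```text
t 3.975 grasp [ 0.5347 -0.1957  0.1576] xyz [-3.1402  0.7802  1.1312] toolx [ 0.303  0.643 -0.703] z [-0.301 -0.636 -0.711]
q [-0.066  0.353  1.381 -0.722  1.71   0.384] F [-0.46  0.3  -0.23] w 0.0939
[[13.6,-0.1,14.0,-0.0,-0.001,0.0,94],[13.6,-0.1,14.0,-0.0,-0.001,0.0,94],[13.7,-0.1,14.0,-0.0,-0.001,0.0,94],[13.7,-0.1,14.0,-0.0,-0.001,0.0,94],[13.7,-0.1,14.0,-0.0,-0.001,0.0,94],[13.7,-0.1,14.0,-0.0,-0.001,0.0,94]]
(array([0.5331092 , 0.19793708, 1.36966729]), np.float64(9.827068328857422))
```

View pics/ov.png

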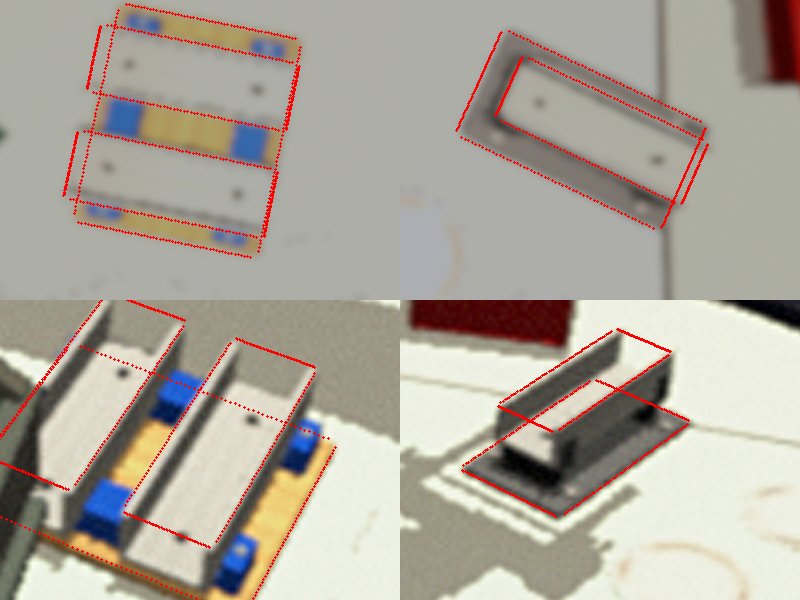

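Top panels: the fitted outlines lie on the cradle (top 227,252) and on the stand and rail (top 378,252). The side panels agree within about a pixel. Now descend to the grasp.

Emit:
step_arm(
  commands=[
    [[13.6,-0.1,14.0,0,-0.001,0,94],[13.6,-0.1,14.0,0,-0.001,0,94],[13.7,-0.1,14.0,0,-0.001,0,94],[13.7,-0.1,14.0,0,-0.001,0,94],[13.7,-0.1,14.0,0,-0.001,0,94],[13.7,-0.1,14.0,0,-0.001,0,94],[0,0,0,0,0,0,94],[0,0,0,0,0,0,94]],
  ],
)

```text
time: 5.08
tool_pos: [0.5882, -0.0821, 0.1691]
ee_rot: [3.139, 0.787, 1.129]
wrist_force: [1.2, -0.8, -0.4]
width: 0.0939
finger_force: 0.0
```

```bash
python3 -c "
from h import *; from bench import robot
state(robot.get_obs())"
```

```text
t 5.075 grasp [ 0.5341 -0.1975  0.042 ] xyz [3.1395 0.7867 1.1292] toolx [ 0.302  0.638 -0.708] z [-0.301 -0.641 -0.706]
q [-0.066  0.47   1.476 -0.72   1.552  0.524] F [ 1.18 -0.76 -0.36] w 0.0939
```

Emit:
step_arm(
  commands=[
    [[0,0,0,0,0,0,60],[0,0,0,0,0,0,50],[0,0,0,0,0,0,46],[0,0,0,0,0,0,42],[0,0,0,0,0,0,36],[0,0,0,0,0,0,30],[0,0,0,0,0,0,30]],
  ],
)

```text
time: 5.95
tool_pos: [0.5881, -0.0821, 0.1688]
ee_rot: [3.14, 0.786, 1.13]
wrist_force: [1.6, -0.7, -0.3]
width: 0.0439
finger_force: 30.0
```

```bash
python3 -c "
from h import *; from bench import robot
state(robot.get_obs())"
```

```text
t 5.95 grasp [ 0.5341 -0.1974  0.0416] xyz [3.1398 0.7864 1.1299] toolx [ 0.301  0.639 -0.708] z [-0.3   -0.641 -0.706]
q [-0.066  0.47   1.477 -0.72   1.551  0.524] F [ 1.63 -0.71 -0.3 ] w 0.0439
```

Emit:
step_arm(
  commands=[
    [[-2,0,-2,0,0,0,30],[-4,0,-4,0,0,0,30],[-4,0,-4,0,0,0,30],[-4,0,-4,0,0,0,30],[-4,0,-4,0,0,0,30],[-4,0,-4,0,0,0,30],[-10,0,-10,0,0,0,30],[-10,0,-10,0,0,0,30],[-10,0,-10,0,0,0,30],[-10,0,-10,0,0,0,30],[-10,0,-10,0,0,0,30],[-10,0,-10,0,0,0,30]],
  ],
)

```text
time: 7.45
tool_pos: [0.5879, -0.0818, 0.2857]
ee_rot: [3.141, 0.786, 1.13]
wrist_force: [-0.3, -0.8, -2.1]
width: 0.0438
finger_force: 30.0
```

```bash
python3 - <<'E'
from h import *; from bench import robot
o=robot.get_obs(); state(o)
rows(cur(o),G((.47,0.02,.12),1.3,np.pi/4),16,30)
E
```

```text
t 7.45 grasp [ 0.5337 -0.1972  0.1586] xyz [3.1405 0.7865 1.13  ] toolx [ 0.301  0.639 -0.708] z [-0.301 -0.641 -0.706]
q [-0.065  0.352  1.384 -0.728  1.71   0.385] F [-0.35 -0.77 -2.11] w 0.0438
[[-8.4,-9.3,-4.9,0.0,0.098,-0.012,30],[-7.8,-9.2,-4.0,0.0,0.098,-0.012,30],[-7.3,-9.0,-3.0,0.0,0.098,-0.012,30],[-6.8,-8.9,-2.0,0.0,0.098,-0.012,30],[-6.5,-8.8,-0.9,0.0,0.098,-0.012,30],[-6.3,-8.7,0.2,0.0,0.098,-0.012,30],[-6.2,-8.5,1.3,0.0,0.098,-0.012,30],[-6.2,-8.4,2.4,0.0,0.098,-0.012,30],[-6.3,-8.3,3.6,0.0,0.098,-0.012,30],[-6.5,-8.1,4.7,0.0,0.098,-0.012,30],[-6.8,-8.0,5.7,0.0,0.098,-0.012,30],[-7.3,-7.9,6.8,0.0,0.098,-0.012,30],[-7.8,-7.8,7.8,0.0,0.098,-0.012,30],[-8.4,-7.6,8.7,0.0,0.098,-0.012,30],[-9.1,-7.5,9.6,0.0,0.098,-0.012,30],[-9.9,-7.4,10.4,0.0,0.098,-0.012,30]]
```

Emit:
step_arm(
  commands=[
    [[-8.4,-9.3,-4.9,0,0.098,-0.012,30],[-7.8,-9.2,-4.0,0,0.098,-0.012,30],[-7.3,-9.0,-3.0,0,0.098,-0.012,30],[-6.8,-8.9,-2.0,0,0.098,-0.012,30],[-6.5,-8.8,-0.9,0,0.098,-0.012,30],[-6.3,-8.7,0.2,0,0.098,-0.012,30],[-6.2,-8.5,1.3,0,0.098,-0.012,30],[-6.2,-8.4,2.4,0,0.098,-0.012,30],[-6.3,-8.3,3.6,0,0.098,-0.012,30],[-6.5,-8.1,4.7,0,0.098,-0.012,30],[-6.8,-8.0,5.7,0,0.098,-0.012,30],[-7.3,-7.9,6.8,0,0.098,-0.012,30],[-7.8,-7.8,7.8,0,0.098,-0.012,30],[-8.4,-7.6,8.7,0,0.098,-0.012,30],[-9.1,-7.5,9.6,0,0.098,-0.012,30],[-9.9,-7.4,10.4,0,0.098,-0.012,30],[0,0,0,0,0,0,30],[0,0,0,0,0,0,30]],
  ],
)

```text
time: 9.7
tool_pos: [0.4364, -0.1032, 0.247]
ee_rot: [3.139, -0.783, 1.306]
wrist_force: [-0.8, -0.1, -1.6]
width: 0.0441
finger_force: 30.0
```

```bash
python3 - <<'E'
from h import *; from bench import robot,eyes
o=robot.get_obs(); state(o)
rows(cur(o),G((.47,0.02,.074),1.3,np.pi/4),5,30)
t=eyes.snapshot('top');s=eyes.snapshot('side')
uv=project(s,[.47,.02,.12])[0].astype(int);print(uv)
cv2.imwrite('pics/st.png',np.hstack([cv2.resize(p['color'][max(r-75,0):max(r-75,0)+150,c-75:c+75,::-1],(400,400)) for p,(c,r) in((s,uv),(t,project(t,[.47,.02,.12])[0].astype(int)))]))
E
```

```text
t 9.7 grasp [0.4701 0.0192 0.1195] xyz [ 3.1388 -0.7831  1.3058] toolx [0.186 0.684 0.705] z [ 0.187  0.68  -0.709]
q [-0.592  0.017  1.861  0.733  1.57  -0.445] F [-0.82 -0.06 -1.62] w 0.0441
[[-6.4,-0.1,6.5,-0.0,0.0,0.001,30],[-6.4,-0.1,6.5,-0.0,0.0,0.001,30],[-6.4,-0.1,6.5,-0.0,0.0,0.001,30],[-6.4,-0.1,6.5,-0.0,0.0,0.001,30],[-6.4,-0.1,6.5,-0.0,0.0,0.001,30]]
[372 180]
```

View pics/st.png

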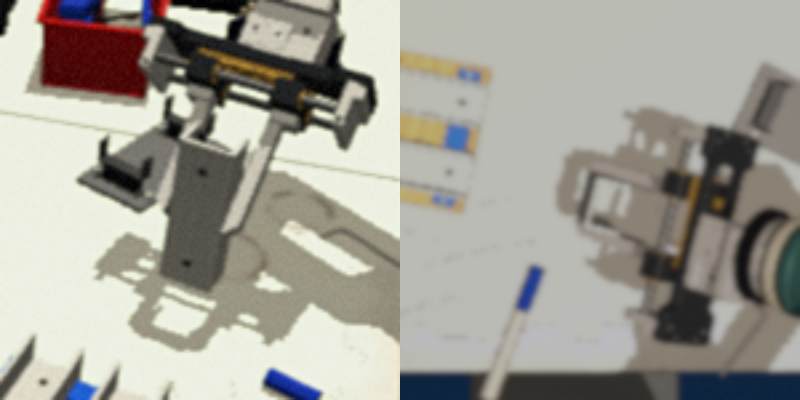

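The side crop shows the rail hanging upright in the fingers, web towards the camera (pixel 372,180), with the stand empty behind it. Now I lower it until it touches the bench.

Emit:
step_arm(
  commands=[
    [[-6.4,0,6.4,0,0,0,30],[-6.4,0,6.4,0,0,0,30],[-6.4,0,6.4,0,0,0,30],[-6.4,0,6.4,0,0,0,30],[-5,0,5,0,0,0,30],[-2,0,2,0,0,0,30],[-1.4,0,1.4,0,0,0,30],[-1.4,0,1.4,0,0,0,30],[0,0,0,0,0,0,30],[0,0,0,0,0,0,30]],
  ],
)

```text
time: 11.05
tool_pos: [0.4363, -0.103, 0.1983]
ee_rot: [3.139, -0.788, 1.307]
wrist_force: [-4.1, -1.2, 8.7]
width: 0.0437
finger_force: 30.0
```

```bash
python3 - <<'E'
from h import *; from bench import robot,eyes
o=robot.get_obs(); state(o); print(o['wrist_torque'])
E
```

```text
t 11.05 grasp [0.47   0.0201 0.0714] xyz [ 3.1388 -0.7881  1.3075] toolx [0.184 0.681 0.709] z [ 0.187  0.684 -0.705]
q [-0.593  0.084  1.904  0.739  1.492 -0.521] F [-4.09 -1.18  8.65] w 0.0437
[0.34881908 0.68878344 0.51739218]
```

Emit:
step_arm(
  commands=[
    [[0.7,0,-0.7,0,0,0,30],[0,0,0,0,0,0,46],[0,0,0,0,0,0,55],[0,0,0,0,0,0,80],[0,0,0,0,0,0,90],[0,0,0,0,0,0,90],[0,0,-20,0,0,0,90],[0,0,-40,0,0,0,90],[0,0,-50,0,0,0,90],[0,0,0,0,0,0,90]],
  ],
)

```text
time: 12.3
tool_pos: [0.416, -0.18, 0.2776]
ee_rot: [3.132, -0.783, 1.307]
wrist_force: [-0.1, -0.4, 0.3]
width: 0.0904
finger_force: 0.0
```

```bash
python3 - <<'E'
from h import *; from bench import robot,eyes
o=robot.get_obs(); state(o)
t=eyes.snapshot('top');s=eyes.snapshot('side')
ST=sample(rect(30,44,130)+rect(30,44,0)[1:2])  # standing rail, x: +x open side(away from camera)
for ps in([t],[s],[t,s]): print(*fit(ps,sample(rect(30,44,130)) if ps[0] is t else ST,(.47,.02,1.3)))
rows(cur(o),G((.47,.02,.24),1.3,0),6,90)
rows(G((.47,.02,.24),1.3,0),G((.49,.10,.16),1.3,-np.pi/4),6,90)
def ov(p,v,m):
    im=cv2.resize(np.ascontiguousarray(p['color'][:,:,::-1]),None,fx=4,fy=4,interpolation=cv2.INTER_CUBIC)
    c,sn=np.cos(v[2]),np.sin(v[2])
    for u in project(p,m@np.array([[c,sn,0],[-sn,c,0],[0,0,1]])+[v[0],v[1],0]): cv2.circle(im,tuple(int(x) for x in (u+.5)*4),0,(0,0,255),2)
    c,r=(project(p,[.47,.02,.06])[0]*4).astype(int); return im[r-220:r+220,c-200:c+200]
v=(.47,.02,1.3)
cv2.imwrite('pics/st2.png',np.hstack([ov(s,v,ST),ov(t,v,ST)]))
E
```

```text
t 12.3 grasp [ 0.4507 -0.0579  0.15  ] xyz [ 3.1323 -0.7828  1.3072] toolx [0.185 0.684 0.705] z [ 0.193  0.678 -0.709]
q [-0.75   0.032  1.779  0.687  1.715 -0.517] F [-0.07 -0.44  0.32] w 0.0904
[0.47505467 0.02176686 1.24288237] 13.045754432678223
[ 0.4646196   0.01862129 -0.08055104] 18.138015747070312
[0.470542   0.02325763 1.28738638] 30.712234497070312
[[43.5,-0.1,0.3,0.001,-0.13,0.001,90],[43.1,-0.1,-2.3,0.001,-0.13,0.001,90],[42.5,-0.1,-4.8,0.001,-0.13,0.001,90],[41.5,-0.1,-7.2,0.001,-0.13,0.001,90],[40.2,-0.1,-9.5,0.001,-0.13,0.001,90],[38.6,-0.2,-11.6,0.001,-0.13,0.001,90]]
[[37.2,-0.4,14.9,0.0,-0.131,-0.0,90],[38.9,-0.4,13.0,0.0,-0.131,-0.0,90],[40.2,-0.4,10.9,0.0,-0.131,-0.0,90],[41.3,-0.4,8.6,0.0,-0.131,0.0,90],[42.1,-0.4,6.2,-0.0,-0.131,0.0,90],[42.5,-0.4,3.8,0.0,-0.131,0.0,90]]
```

View pics/st2.png

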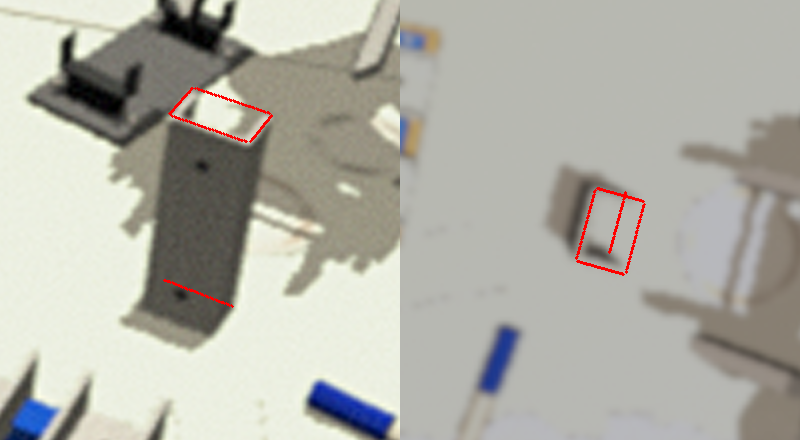

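The side crop shows the rail standing upright with its web towards the camera and the cradle. The fitted top outline at (168–272, 90–142) sits on it. I refit with the correct visible edges while the arm goes over the top.

Emit:
step_arm(
  commands=[
    [[43.5,0,0.3,0.001,-0.13,0.001,90],[43.1,0,-2.3,0.001,-0.13,0.001,90],[42.5,0,-4.8,0.001,-0.13,0.001,90],[41.5,0,-7.2,0.001,-0.13,0.001,90],[40.2,0,-9.5,0.001,-0.13,0.001,90],[38.6,0,-11.6,0.001,-0.13,0.001,90],[37.2,-0.4,14.9,0,-0.131,0,90],[38.9,-0.4,13.0,0,-0.131,0,90],[40.2,-0.4,10.9,0,-0.131,0,90],[41.3,-0.4,8.6,0,-0.131,0,90],[42.1,-0.4,6.2,0,-0.131,0,90],[42.5,-0.4,3.8,0,-0.131,0,90],[0,0,0,0,0,0,90]],
  ],
)

```text
time: 14.02
tool_pos: [0.5221, 0.2275, 0.2793]
ee_rot: [-3.116, 0.787, 1.324]
wrist_force: [-0.9, -0.1, -0.4]
width: 0.0899
finger_force: 0.0
```

```bash
cat >> h.py <<'E'
STF=sample(rect(30,44,130)+rect(30,44,0)[3:]+[((15,22,0),(15,22,130)),((15,-22,0),(15,-22,130)),((-15,-22,60),(-15,-22,130))])
STT=sample(rect(30,44,130)[:4])
E
python3 - <<'E'
from h import *; from bench import robot,eyes
o=robot.get_obs(); state(o)
t=eyes.snapshot('top');s=eyes.snapshot('side')
print(*fit([s],STF,(.47,.02,1.3)));print(*fit([t],STT,(.47,.02,1.3)));print(*fit([s,t],STF,(.47,.02,1.3)))
u=np.array([np.cos(1.3),np.sin(1.3),0])
rows(cur(o),G(np.array([.47,.02,.065])+.008*u,1.3,-np.pi/4),6,90)
E
```

```text
t 14.025 grasp [0.4865 0.105  0.1523] xyz [-3.1162  0.7874  1.324 ] toolx [ 0.172  0.684 -0.709] z [-0.198 -0.681 -0.705]
q [ 0.452  0.377  1.364 -0.596  1.927  0.65 ] F [-0.91 -0.1  -0.43] w 0.0899
[0.48080718 0.00688661 2.04545679] 12.441362380981445
[0.47520176 0.02194459 1.24651416] 13.313199996948242
[0.47511859 0.03216445 1.81071885] 23.886642456054688
[[1.0,1.1,19.5,-0.001,0.0,0.003,90],[1.0,1.0,19.5,-0.001,0.0,0.003,90],[1.0,1.0,19.5,-0.001,0.0,0.003,90],[1.0,1.0,19.5,-0.001,0.0,0.003,90],[1.0,1.0,19.5,-0.001,0.0,0.003,90],[1.0,0.9,19.5,-0.001,0.0,0.003,90]]
```

Emit:
step_arm(
  commands=[
    [[1,1,19.5,-0.001,0,0.002,90],[1,1,19.5,-0.001,0,0.002,90],[1,1,19.5,-0.001,0,0.002,90],[1,1,19.5,-0.001,0,0.002,90],[1,1,19.5,-0.001,0,0.002,90],[1,1,19.5,-0.001,0,0.002,90],[0,0,0,0,0,0,90],[0,0,0,0,0,0,90]],
  ],
)

```text
time: 15.12
tool_pos: [0.5084, 0.1482, 0.1993]
ee_rot: [3.133, 0.78, 1.29]
wrist_force: [0.8, -0.2, -0.0]
width: 0.09
finger_force: 0.0
```

```bash
python3 - <<'E'
from h import *; from bench import robot,eyes
o=robot.get_obs(); state(o)
u=np.array([np.cos(1.307),np.sin(1.307),0])
rows(cur(o),G(np.array([.47,.0205,.065])+.008*u,1.307,-np.pi/4),1,90)
E
```

```text
t 15.125 grasp [0.4748 0.0261 0.0714] xyz [3.1328 0.78   1.2899] toolx [ 0.197  0.683 -0.703] z [-0.187 -0.678 -0.711]
q [ 0.342  0.353  1.57  -0.621  1.704  0.691] F [ 0.81 -0.17 -0.01] w 0.09
[[6.4,-3.8,3.6,-0.003,-0.005,-0.012,90]]
```

Emit:
step_arm(
  commands=[
    [[6.4,-3.8,3.6,-0.003,-0.005,-0.012,90],[0,0,0,0,0,0,90],[0,0,0,0,0,0,90],[0,0,0,0,0,0,90]],
  ],
)

```text
time: 15.62
tool_pos: [0.5051, 0.1512, 0.1921]
ee_rot: [-3.141, 0.785, 1.307]
wrist_force: [-0.4, -0.2, -0.3]
width: 0.0898
finger_force: 0.0
```

```bash
python3 - <<'E'
from h import *; from bench import robot,eyes
o=robot.get_obs(); state(o)
u=np.array([np.cos(1.307),np.sin(1.307),0])
rows(cur(o),G(np.array([.47,.0205,.065])+.008*u,1.307,-np.pi/4),1,90)
E
```

```text
t 15.625 grasp [0.4719 0.0284 0.0648] xyz [-3.1411  0.7853  1.3073] toolx [ 0.184  0.683 -0.707] z [-0.185 -0.682 -0.707]
q [ 0.35   0.359  1.579 -0.622  1.697  0.693] F [-0.38 -0.19 -0.28] w 0.0898
[[-0.2,0.2,-0.1,-0.0,-0.0,0.0,90]]
```

Close, then lift slightly and rotate.

Emit:
step_arm(
  commands=[
    [[0,0,0,0,0,0,60],[0,0,0,0,0,0,50],[0,0,0,0,0,0,46],[0,0,0,0,0,0,42],[0,0,0,0,0,0,36],[0,0,0,0,0,0,30],[0,0,0,0,0,0,30],[-4,0,-4,0,0,0,30],[-10,0,-10,0,0,0,30],[-10,0,-10,0,0,0,30],[-10,0,-10,0,0,0,30],[-10,0,-10,0,0,0,30],[-10,0,-10,0,0,0,30],[-10,0,-10,0,0,0,30]],
  ],
)

```text
time: 17.38
tool_pos: [0.5051, 0.151, 0.2834]
ee_rot: [-3.141, 0.785, 1.307]
wrist_force: [0.5, -0.0, -1.2]
width: 0.0441
finger_force: 30.0
```

```bash
python3 - <<'E'
from h import *; from bench import robot,eyes
o=robot.get_obs(); state(o)
t=eyes.snapshot('top');s=eyes.snapshot('side')
print(*fit([s],CRADLE,(.533,.198,1.37)))
rows(cur(o),G((.533,.198,.16),1.37,np.pi/4),18,30)
E
```

```text
t 17.375 grasp [0.4718 0.0282 0.1561] xyz [-3.1407  0.7854  1.3074] toolx [ 0.184  0.683 -0.707] z [-0.185 -0.682 -0.707]
q [ 0.349  0.264  1.502 -0.642  1.837  0.589] F [ 0.49 -0.01 -1.19] w 0.0441
[0.53366248 0.20423349 1.37134619] 14.279374122619629
[[-8.8,0.8,-6.5,-0.0,0.087,-0.004,30],[-8.2,0.9,-5.9,-0.0,0.087,-0.004,30],[-7.6,0.9,-5.2,-0.0,0.087,-0.004,30],[-7.1,0.9,-4.5,-0.0,0.087,-0.004,30],[-6.7,1.0,-3.7,-0.0,0.087,-0.004,30],[-6.4,1.0,-2.9,-0.0,0.087,-0.004,30],[-6.1,1.0,-2.1,-0.0,0.087,-0.004,30],[-5.9,1.1,-1.3,-0.0,0.087,-0.004,30],[-5.8,1.1,-0.4,-0.0,0.087,-0.004,30],[-5.7,1.2,0.5,-0.0,0.087,-0.004,30],[-5.7,1.2,1.3,-0.0,0.087,-0.004,30],[-5.8,1.2,2.2,-0.0,0.087,-0.004,30],[-6.0,1.3,3.0,-0.0,0.087,-0.004,30],[-6.3,1.3,3.9,-0.0,0.087,-0.004,30],[-6.6,1.3,4.7,-0.0,0.087,-0.004,30],[-7.0,1.4,5.5,-0.0,0.087,-0.004,30],[-7.4,1.4,6.2,-0.0,0.087,-0.004,30],[-7.9,1.4,6.9,-0.0,0.087,-0.004,30]]
```

Emit:
step_arm(
  commands=[
    [[-8.8,0.8,-6.5,0,0.087,-0.004,30],[-8.2,0.9,-5.9,0,0.087,-0.004,30],[-7.6,0.9,-5.2,0,0.087,-0.004,30],[-7.1,0.9,-4.5,0,0.087,-0.004,30],[-6.7,1,-3.7,0,0.087,-0.004,30],[-6.4,1,-2.9,0,0.087,-0.004,30],[-6.1,1,-2.1,0,0.087,-0.004,30],[-5.9,1.1,-1.3,0,0.087,-0.004,30],[-5.8,1.1,-0.4,0,0.087,-0.004,30],[-5.7,1.2,0.5,0,0.087,-0.004,30],[-5.7,1.2,1.3,0,0.087,-0.004,30],[-5.8,1.2,2.2,0,0.087,-0.004,30],[-6.0,1.3,3,0,0.087,-0.004,30],[-6.3,1.3,3.9,0,0.087,-0.004,30],[-6.6,1.3,4.7,0,0.087,-0.004,30],[-7.0,1.4,5.5,0,0.087,-0.004,30],[-7.4,1.4,6.2,0,0.087,-0.004,30],[-7.9,1.4,6.9,0,0.087,-0.004,30],[0,0,0,0,0,0,30],[0,0,0,0,0,0,30]],
  ],
)

```text
time: 19.98
tool_pos: [0.5075, 0.0732, 0.2863]
ee_rot: [-3.14, -0.779, 1.371]
wrist_force: [0.1, 1.3, -0.6]
width: 0.0435
finger_force: 30.0
```

```bash
cat >> h.py <<'E'
def seen(p,sets,name=None,c=None,wh=(100,100)):
    """overlay: sets=[(model,(x,y,yaw,dz))]"""
    im=cv2.resize(np.ascontiguousarray(p['color'][:,:,::-1]),None,fx=4,fy=4,interpolation=cv2.INTER_CUBIC)
    for k,(m,v) in enumerate(sets):
        cc,sn=np.cos(v[2]),np.sin(v[2])
        for u in project(p,m@np.array([[cc,sn,0],[-sn,cc,0],[0,0,1]])+[v[0],v[1],v[3]]): cv2.circle(im,tuple(int(x) for x in (u+.5)*4),0,[(0,0,255),(0,200,0)][k],2)
    x,y=(project(p,c)[0]*4).astype(int); return im[max(y-wh[1]*2,0):y+wh[1]*2,x-wh[0]*2:x+wh[0]*2]
E
python3 - <<'E'
from h import *; from bench import robot,eyes
o=robot.get_obs(); state(o)
t=eyes.snapshot('top');s=eyes.snapshot('side')
np.save('shots.npy',np.array([t,s],dtype=object),allow_pickle=True)
p,r=cur(o); z=p[2]-.008
HR=sample(rect(130,44,15)+rect(130,44,-15))
f=(p[0],p[1],1.37,z)
c=[.533,.198,.1]
a=[seen(q,[(HR,f),(CRADLE,(.533,.198,1.37,0))],c=c) for q in(s,t)]
cv2.imwrite('pics/h1.png',np.hstack(a)); print([x.shape for x in a])
E
```

```text
t 19.975 grasp [0.5323 0.1972 0.1583] xyz [-3.1401 -0.7794  1.3709] toolx [0.141 0.697 0.703] z [ 0.138  0.689 -0.711]
q [-0.18   0.041  1.749  0.793  1.403 -0.142] F [ 0.06  1.32 -0.56] w 0.0435
[(400, 400, 3), (400, 400, 3)]
```

View pics/h1.png

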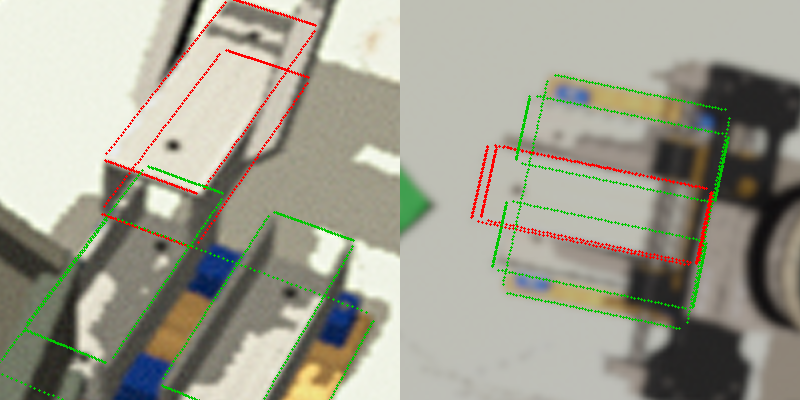

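The rail is held level, web up, above the cradle. In the side crop its near web edge at (105–197, 160–194) matches the prediction. Next I measure the remaining offset edge by edge.

```bash
cat >> h.py <<'E'
def place(v,P):
    c,s=np.cos(v[2]),np.sin(v[2]); return (np.atleast_2d(P)/1000.)@np.array([[c,s,0],[-s,c,0],[0,0,1]])+[v[0],v[1],v[3]]
def edge(p,v,a,b,axis,rng=4,n=40):
    """shift in mm along local axis (0:x,1:y) that brings model edge a-b onto the image edge; (value, spread, strength)"""
    P=np.linspace(a,b,n)[3:-3]; d=np.zeros(3); d[axis]=1
    g=cv2.cvtColor(cv2.GaussianBlur(p['color'],(0,0),.7),cv2.COLOR_RGB2GRAY).astype(np.float32)
    ks=np.arange(-rng*2,rng*2+.01,.25)
    prof=np.stack([cv2.remap(g,*[np.ascontiguousarray(w.reshape(-1,1)) for w in project(p,place(v,P+k*d)).astype(np.float32).T],cv2.INTER_LINEAR)[:,0] for k in ks],1)
    m=np.gradient(prof.mean(0),ks); i=np.argsort(-np.abs(m)); pk=[j for j in range(1,len(ks)-1) if abs(m[j])>=abs(m[j-1]) and abs(m[j])>abs(m[j+1]) and abs(m[j])>3]
    return [(float(ks[j]),round(float(m[j]),1)) for j in pk]
E
python3 - <<'E'
from h import *
t,s=np.load('shots.npy',allow_pickle=True)
t0=dict(t,color=np.ascontiguousarray(cv2.imread('pics/top0.png')[:,:,::-1]));s0=dict(s,color=np.ascontiguousarray(cv2.imread('pics/side0.png')[:,:,::-1]))
c=(.533,.198,1.37,0); h=(.5323,.1972,1.371,.1503)
for n,p in(('side',s0),('side now',s)):
    print(n,'CRADLE')
    print(' board near x',edge(p,c,(62,10,8),(62,73,8),0),' board right y',edge(p,c,(-60,73.5,8),(60,73.5,8),1))
    print(' rail1 near end web-bottom x',edge(p,c,(65,14,18),(65,55,18),0,3),'webtop',edge(p,c,(65,17,22),(65,52,22),0,3))
    for y in(12.5,16.5,52.5,56.5,-12.5,-16.5): print('  flange',y,edge(p,c,(-60,y,48),(60,y,48),1,2))
    print(' far ends x',edge(p,c,(-65,12.5,48),(-65,16.5,48),0))
print('HELD side near web top',edge(s,h,(65,-20,15),(65,20,15),0,3),'bottom',edge(s,h,(65,-18,11),(65,18,11),0,3))
print(' y left',edge(s,h,(20,-22,15),(63,-22,15),1,3),'right',edge(s,h,(20,22,15),(63,22,15),1,3))
print('TOP0 cradle: ends',[edge(t0,c,(x,y-20,48),(x,y+20,48),0,3) for x in(-65,65) for y in(-34.5,34.5)],'board x',[edge(t0,c,(x,a,8),(x,b,8),0,3) for x in (-62,62) for a,b in((-12,12),(58,72),(-72,-58))],
 'board y',[edge(t0,c,(-60,y,8),(60,y,8),1,3) for y in(-73.5,73.5)])
print('   flanges',[(y,edge(t0,c,(-60,y,48),(60,y,48),1,2)) for y in(-56.5,-12.5,12.5,56.5)])
print('TOP held: end',edge(t,h,(65,-20,15),(65,20,15),0,4),'y',[edge(t,h,(0,y,15),(62,y,15),1,3) for y in(-22,22)])
E
```

```text
side CRADLE
 board near x [(-6.25, -9.2), (-5.5, -8.6), (-4.75, -7.1), (-3.75, -5.4), (-2.75, -4.5), (0.0, -7.3), (5.0, 14.6), (5.75, 14.7)]  board right y [(-7.25, 16.0), (-2.25, -5.9), (1.75, 15.4)]
 rail1 near end web-bottom x [(-1.75, -19.2), (5.25, -3.6)] webtop [(1.5, -20.6)]
  flange 12.5 [(-0.75, 9.2)]
  flange 16.5 [(0.5, -27.5)]
  flange 52.5 []
  flange 56.5 [(0.25, -28.6)]
  flange -12.5 [(0.5, -26.8), (1.25, -26.7)]
  flange -16.5 []
 far ends x [(3.25, -3.7), (6.25, -3.5)]
side now CRADLE
 board near x [(-6.25, -9.8), (-5.5, -9.2), (-4.75, -7.4), (-3.75, -5.3), (-2.75, -4.6), (0.0, -7.7), (5.25, 15.2), (5.75, 15.2)]  board right y [(-7.25, 13.4), (-2.25, -3.5), (2.0, 15.1)]
 rail1 near end web-bottom x [(-1.75, -19.8), (5.25, -3.9)] webtop [(1.5, -21.2)]
  flange 12.5 [(-0.75, 4.5)]
  flange 16.5 [(0.5, -11.0)]
  flange 52.5 []
  flange 56.5 [(0.25, -24.6)]
  flange -12.5 [(0.25, -8.4)]
  flange -16.5 [(0.25, -3.3)]
 far ends x [(3.25, -3.2)]
HELD side near web top [(0.25, -19.0), (5.0, 6.2), (5.5, 6.3)] bottom [(-4.25, -17.9), (0.75, 7.1)]
 y left [] right [(0.5, -34.7), (5.5, 9.0)]
TOP0 cradle: ends [[], [], [], []] board x [[(-2.0, -3.5), (-0.75, -3.5)], [(-1.0, -3.2), (-0.25, -3.1)], [(-0.25, -3.3)], [(-4.75, 4.8), (-3.75, 4.3), (-1.25, 3.7), (-0.5, 3.7), (0.5, 3.4)], [(-5.75, 3.5)], [(-5.5, 3.9), (-1.25, 3.4)]] board y [[(-0.75, -3.1), (0.0, -3.1)], [(-2.75, 3.1), (-1.25, 3.3), (-0.75, 3.3)]]
   flanges [(-56.5, [(1.0, 4.0)]), (-12.5, [(0.0, -3.1), (0.75, -3.2)]), (12.5, [(0.25, 6.9)]), (56.5, [])]
TOP held: end [] y [[(0.25, 8.2)], [(-0.75, -3.5)]]
```

```bash
python3 - <<'E'
from h import *; from bench import robot
o=robot.get_obs(); state(o)
rows(cur(o),G((.533,.199,.079),1.371,np.pi/4),7,30)
E
```

```text
t 20.075 grasp [0.5327 0.1975 0.1589] xyz [ 3.1411 -0.7801  1.3726] toolx [0.14  0.697 0.703] z [ 0.139  0.689 -0.711]
q [-0.18   0.041  1.749  0.794  1.403 -0.142] F [ 0.08  1.22 -1.89] w 0.0434
[[-8.0,-0.0,8.3,-0.0,0.001,0.0,30],[-8.0,-0.0,8.3,-0.0,0.001,0.0,30],[-8.0,-0.0,8.3,-0.0,0.001,0.0,30],[-8.0,-0.0,8.3,-0.0,0.001,0.0,30],[-8.0,-0.0,8.3,-0.0,0.001,0.0,30],[-8.0,-0.0,8.2,-0.0,0.001,0.0,30],[-8.0,-0.0,8.2,-0.0,0.001,0.0,30]]
```

Emit:
step_arm(
  commands=[
    [[-8,0,8.3,0,0.001,0,30],[-8,0,8.3,0,0.001,0,30],[-8,0,8.3,0,0.001,0,30],[-8,0,8.3,0,0.001,0,30],[-8,0,8.3,0,0.001,0,30],[-8,0,8.2,0,0,0,30],[-8,0,8.2,0,0,0,30],[0,0,0,0,0,0,30],[0,0,0,0,0,0,30]],
  ],
)

```text
time: 21.2
tool_pos: [0.5079, 0.0744, 0.2059]
ee_rot: [-3.141, -0.786, 1.371]
wrist_force: [-1.7, -0.4, -1.0]
width: 0.0436
finger_force: 30.0
```

```bash
python3 - <<'E'
from h import *; from bench import robot,eyes
o=robot.get_obs(); state(o)
rows(cur(o),G((.533,.199,.072),1.371,np.pi/4),2,30)
t=eyes.snapshot('top');s=eyes.snapshot('side')
p,r=cur(o); h=(p[0],p[1],1.371,p[2]-.008); c=(.533,.198,1.37,0)
print('HELD side near web top',edge(s,h,(65,-20,15),(65,20,15),0,3),'bottom',edge(s,h,(65,-18,11),(65,18,11),0,3))
print(' y left',edge(s,h,(20,-22,15),(63,-22,15),1,3),'right',edge(s,h,(20,22,15),(63,22,15),1,3))
print(' flange16.5',edge(s,c,(0,16.5,48),(60,16.5,48),1,2),edge(s,c,(65,17,22),(65,52,22),0,3))
print('TOP held y',[edge(t,h,(0,y,15),(62,y,15),1,3) for y in(-22,22)])
HR=sample(rect(130,44,15)+rect(130,44,-15))
x=[.533,.198,.05]
cv2.imwrite('pics/h2.png',np.hstack([seen(q,[(HR,h),(CRADLE,(.533,.198,1.37,0))],c=x) for q in(s,t)]))
E
```

```text
t 21.2 grasp [0.5331 0.1993 0.0788] xyz [-3.1411 -0.7865  1.3711] toolx [0.14  0.692 0.708] z [ 0.14   0.694 -0.706]
q [-0.179  0.137  1.827  0.83   1.283 -0.272] F [-1.69 -0.36 -0.96] w 0.0436
[[-2.4,-0.1,2.3,-0.0,-0.001,0.0,30],[-2.4,-0.1,2.3,-0.0,-0.001,0.0,30]]
HELD side near web top [(0.0, -23.9)] bottom [(-3.25, -24.1)]
 y left [(-4.25, 22.1)] right [(0.5, -33.6), (5.25, 6.8)]
 flange16.5 [] [(1.5, -20.5)]
TOP held y [[(-5.25, -3.1), (-4.75, -3.1), (1.25, 5.3)], []]
```

View pics/h2.png

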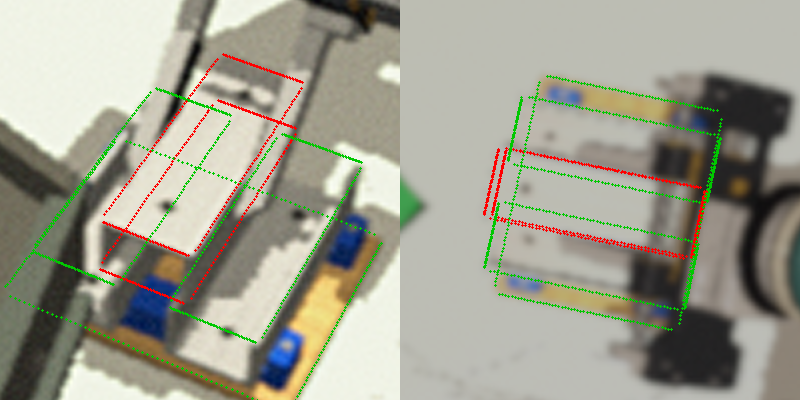

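The held rail outline matches the model. It hangs centred between the lower rails' neighbouring flanges (side crop 100–300, 55–255). Now lower slowly, with force checks.

Emit:
step_arm(
  commands=[
    [[-2,0,2,0,0,0,30],[-2,0,2,0,0,0,30],[-1.5,0,1.5,0,0,0,30],[-1.5,0,1.5,0,0,0,30],[-1.5,0,1.5,0,0,0,30],[0,0,0,0,0,0,30]],
  ],
)

```text
time: 22.05
tool_pos: [0.5076, 0.0745, 0.1934]
ee_rot: [-3.14, -0.786, 1.37]
wrist_force: [-0.6, 0.1, -2.2]
width: 0.0439
finger_force: 30.0
```

```bash
python3 -c "
from h import *; from bench import robot
o=robot.get_obs();state(o);print(o['wrist_torque'])"
```

```text
t 22.05 grasp [0.5326 0.1993 0.0662] xyz [-3.1397 -0.7862  1.3703] toolx [0.141 0.692 0.708] z [ 0.139  0.694 -0.707]
q [-0.179  0.154  1.837  0.836  1.266 -0.292] F [-0.62  0.06 -2.2 ] w 0.0439
[-0.52357593  0.19286507  0.08330287]
```

Emit:
step_arm(
  commands=[
    [[-1.5,0,1.5,0,0,0,30],[-1.5,0,1.5,0,0,0,30],[-1.5,0,1.5,0,0,0,30],[-1.5,0,1.5,0,0,0,30],[-1.5,0,1.5,0,0,0,30],[-1.5,0,1.5,0,0,0,30],[-1.5,0,1.5,0,0,0,30],[-1,0,1,0,0,0,30],[-1,0,1,0,0,0,30],[0,0,0,0,0,0,30]],
  ],
)

```text
time: 23.3
tool_pos: [0.5076, 0.0745, 0.1759]
ee_rot: [-3.14, -0.786, 1.37]
wrist_force: [-0.7, 0.1, -1.7]
width: 0.0438
finger_force: 30.0
```

```bash
python3 -c "
from h import *; from bench import robot
o=robot.get_obs();state(o);print(o['wrist_torque'])"
```

```text
t 23.3 grasp [0.5327 0.1994 0.0487] xyz [-3.14   -0.7862  1.3705] toolx [0.141 0.692 0.708] z [ 0.139  0.694 -0.707]
q [-0.179  0.18   1.849  0.845  1.24  -0.322] F [-0.68  0.08 -1.69] w 0.0438
[-0.54153365  0.21696228  0.0628128 ]
```

Emit:
step_arm(
  commands=[
    [[-0.7,0,0.7,0,0,0,30],[-0.7,0,0.7,0,0,0,30],[-0.5,0,0.5,0,0,0,30],[0,0,0,0,0,0,30]],
  ],
)

```text
time: 23.8
tool_pos: [0.5076, 0.0745, 0.1732]
ee_rot: [-3.14, -0.786, 1.371]
wrist_force: [0.7, -0.2, -1.6]
width: 0.0436
finger_force: 30.0
```

Emit:
step_arm(
  commands=[
    [[-0.4,0,0.4,0,0,0,30],[-0.3,0,0.3,0,0,0,30],[0,0,0,0,0,0,30]],
  ],
)

```text
time: 24.18
tool_pos: [0.5076, 0.0745, 0.1723]
ee_rot: [-3.14, -0.786, 1.371]
wrist_force: [-1.0, 0.1, -1.4]
width: 0.0434
finger_force: 30.0
```

Emit:
step_arm(
  commands=[
    [[-0.4,0,0.4,0,0,0,30],[0,0,0,0,0,0,30]],
  ],
)

```text
time: 24.42
tool_pos: [0.5078, 0.0745, 0.172]
ee_rot: [-3.141, -0.787, 1.371]
wrist_force: [-0.4, -0.2, 0.1]
width: 0.044
finger_force: 30.0
```

Emit:
step_arm(
  commands=[
    [[-0.4,0,0.4,0,0,0,30],[0,0,0,0,0,0,30]],
  ],
)

```text
time: 24.68
tool_pos: [0.5079, 0.0745, 0.1718]
ee_rot: [-3.141, -0.787, 1.372]
wrist_force: [-1.8, -0.3, 2.8]
width: 0.0436
finger_force: 30.0
```

```bash
python3 - <<'E'
from h import *; from bench import robot,eyes
o=robot.get_obs(); state(o);print(o['wrist_torque'])
t=eyes.snapshot('top');s=eyes.snapshot('side')
h=(.533,.1995,1.371,.037); c=(.533,.198,1.37,0)
print('HELD side near web top x',edge(s,h,(65,-20,15),(65,20,15),0,3),'y right',edge(s,h,(20,22,15),(63,22,15),1,3))
print(' lower',edge(s,c,(65,26,22),(65,52,22),0,3))
HR=sample(rect(130,44,15))
cv2.imwrite('pics/h3.png',np.hstack([seen(q,[(HR,h)],c=[.533,.2,.05]) for q in(s,t)]))
E
```

```text
t 24.675 grasp [0.533  0.1995 0.0448] xyz [-3.1414 -0.7871  1.3717] toolx [0.14  0.692 0.708] z [ 0.14   0.694 -0.706]
q [-0.179  0.187  1.851  0.849  1.234 -0.331] F [-1.81 -0.34  2.83] w 0.0436
[-0.26109629  0.23808068  0.1631736 ]
HELD side near web top x [(1.0, -27.2)] y right [(0.75, -32.4)]
 lower [(1.0, -20.9), (1.5, -20.8)]
```

View pics/h3.png

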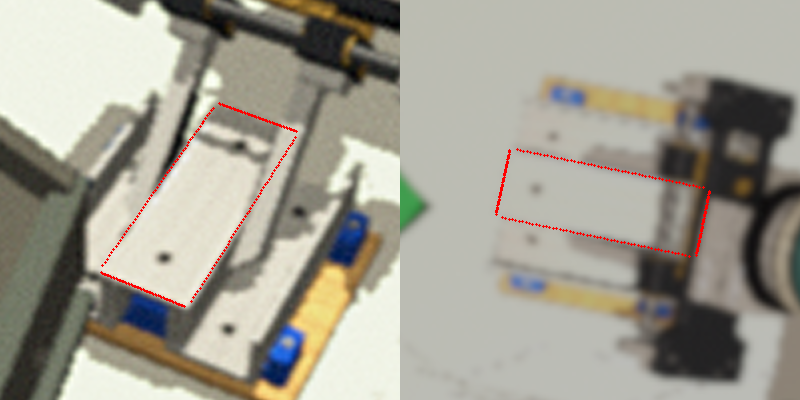

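The side crop shows the rail sitting down between the lower channels, its near end at (100–187, 272–307) within about 1 mm of theirs. Light contact came at the expected height. Now release and back off.

Emit:
step_arm(
  commands=[
    [[0,0,0,0,0,0,46],[0,0,0,0,0,0,52],[0,0,0,0,0,0,58],[0,0,0,0,0,0,58],[0,0,-5,0,0,0,58],[0,0,-15,0,0,0,58],[0,0,-30,0,0,0,58],[0,0,-40,0,0,0,58],[0,-20,-40,0,0,0,58],[0,0,-30,0,0,0,58],[0,0,0,0,0,0,58]],
  ],
)

```text
time: 26.15
tool_pos: [0.4661, -0.0342, 0.2868]
ee_rot: [3.135, -0.785, 1.373]
wrist_force: [-0.0, 0.7, 0.0]
width: 0.0578
finger_force: 0.0
```

```bash
python3 - <<'E'
from h import *; from bench import robot,eyes
o=robot.get_obs(); state(o)
t=eyes.snapshot('top');s=eyes.snapshot('side')
h=(.533,.2,1.371,.037); c=(.533,.1995,1.37,0)
print('HELD x',edge(s,h,(65,-20,15),(65,20,15),0,3),'y right',edge(s,h,(-60,22,15),(63,22,15),1,3),'left',edge(s,h,(-60,-22,15),(63,-22,15),1,3),'far',edge(s,h,(-65,-20,15),(-65,20,15),0,3))
print(' lower',edge(s,c,(65,26,22),(65,52,22),0,3))
print('top ends held',edge(t,h,(65,-20,15),(65,20,15),0,3),edge(t,h,(-65,-20,15),(-65,20,15),0,3))
HR=sample(rect(130,44,15))
a=seen(s,[],c=[.533,.2,.04]);b=seen(t,[],c=[.533,.2,.04])
cv2.imwrite('pics/fin.png',np.hstack([a,b]))
E
```

```text
t 26.15 grasp [0.4923 0.0903 0.1595] xyz [ 3.1347 -0.785   1.3734] toolx [0.139 0.694 0.707] z [ 0.145  0.692 -0.707]
q [-0.425 -0.008  1.8    0.762  1.565 -0.316] F [-0.02  0.66  0.02] w 0.0578
HELD x [(0.75, -26.2)] y right [(1.0, -32.0)] left [] far [(-5.5, 3.7), (0.0, 3.1)]
 lower [(0.0, -20.7)]
top ends held [] []
```

View pics/fin.png

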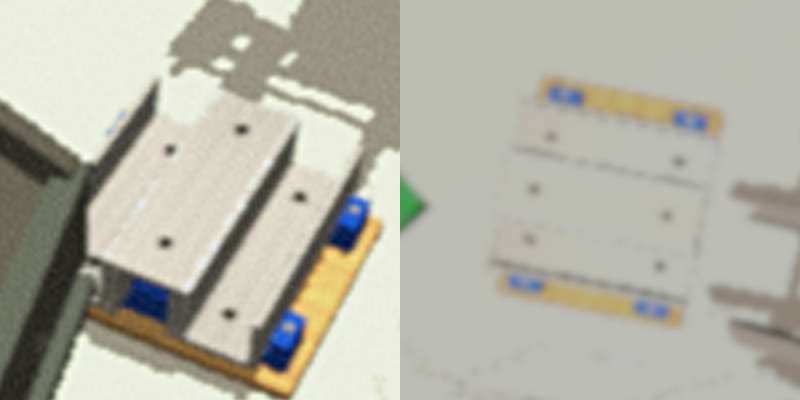

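The side and top crops show the rail seated web up over both neighbouring flanges (side 90–300, 90–290). Its ends and holes are in line with the lower rails, and the gripper is clear.

```bash
python3 -c "
from bench import robot
print(robot.close_job())"
```

```text
the job is handed in; nothing more can be done
None
```

The rail is out of the stand, turned over and seated open side down over both neighbouring flanges, with its ends within about 1 mm of the lower rails'. The job was handed in at about 26 s with the gripper clear. I saw no verdict, and I did not check the caliper and vial in a last picture, though no move came near them.

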